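# Slide a specimen carrier along the rail into its corner stop

### The arm

A 7-joint arm with a two-finger parallel gripper is mounted at the origin on the work surface. World frame = base frame: x ahead of the robot, y to its left, z up, the work surface at z = 0. Lengths are in mm, angles in rad, forces in N, time in s.
With the tool pointing down it reaches from about 400 to 900 mm from the base axis. Payload 5.5 kg.
Tool frame: the origin (TCP) lies midway between the tips of the shut fingers; the grasp point (between the pads) lies 19 mm behind it; y points along the fingers, z is the direction in which the jaws open and shut, and the axes are right-handed (so a half turn about y gives the same grasp; the last joint's range is limited). The gripper opens to 85 mm and grips with 20 to 120 N. Pads are 22 mm wide; open, the fingers measure 114 mm over their backs; the gripper's body (76 mm by 85 mm) begins 54 mm behind the grasp point. The pads swing forward as they close: fully open they stand 13 mm farther back than shut.
Start: joints at [1.425, 0.501, -0.427, 1.55, 0.221, 1.138, -0.21], TCP at [258.412, -596.425, 231.31] pointing down, gripper open.
Joint ranges: [-2.88, 2.88], [-0.31, 2.03], [-1.54, 1.56], [0.2, 2.42], [-1.41, 4.55], [0.19, 2.02], [-2.57, 2.57]. Speed limits (rad/s): [2.57, 2.57, 3.14, 3.14, 3.14, 3.14, 3.14].

### API

Orientations are given as a unit quaternion [x, y, z, w].
In Python, from plant import r gives the robot as it stands.
- The arm moves only by the tool play_rows, never from a script. Its argument "motion" is text: rows parted by semicolons, each of 4 numbers parted by spaces: the shift along the tool's x, y, z scaled (see below), then the turn about the tool's y scaled (see below). A call has 1 to 5 rows; each row shifts and turns the commanded pose from where the row before left it, along the tool's axes as they then stand; what a row does not reach is not made up. The controller multiplies each number of a shift by 0.02 m and each number of a turn by 10 degrees. A row lasts 1/8 s, in which the tool goes at most 62.5 mm and 10.7 degrees, less where a joint would pass 70% of its speed; a pose out of reach is approached as far as the arm can. A call with a number of a shift or a turn outside -1 to 1 is refused whole. A call with a gripper value outside its range is refused whole. "hand" is the closure, from -1 (fully open) to 1 (shut), set as the call begins (left out, the last holds). The fingers move at their own pace and stop on an object; the grip force is fixed at half the most. Time passes only in rows, so rows that do not move let the fingers close. It gives the time, the measured TCP pose, the force and the opening at its end, in the units of the state.
- r.read_state(): the state, without advancing time (a new reading comes with each control period).
- r.camera(name): name is "scene" or "side" or "wrist"; returns the picture (400x640x3 uint8, red, green, blue); there is no depth.
- r.get_calibration(name): a dict with "camera_matrix" (3x3 intrinsics, pixels), "extrinsics" (4x4, takes a point from world to camera coordinates); the wrist camera has in their place "mount" (4x4, takes a point from camera to tool coordinates, whose origin is the TCP and whose axes are the tool frame's). Camera axes: x right, y down, z forward; pixel columns grow to the right and rows downward; lengths in mm; the calibration is good to about 2 mm. A picture is of the moment at which its call begins: read the wrist's pose just before it. get_calibration takes no time and is no camera call.
- r.close_job(): hands the job in, once; it reports no verdict.
The state is a dict: "time_s": time; "joint_pos": joint angles; "joint_velocities": joint speeds; "joint_torque": joint torques, N m; "eef_pos": TCP position; "tcp_rot": TCP orientation; "contact_force": force on the tool from outside, world axes, zero at the start; "ft_torque": the same for the moment, N m; "gripper_width": finger opening in mm.
Only numpy, scipy, OpenCV 4.12 (cv2) and the standard library are available. Lean on these libraries where they do the work, as an engineer would, in place of code of your own. Each camera call takes 0.05 s, during which the arm holds its last target. There are 200 camera calls.

### The job

On the low dark stage plate, push the white L-shaped specimen carrier sideways until it lies flat against the long rail, while it is still well short of the stop. Then, keeping it pinned against the rail, drag it along until it is fully home in the corner pocket: its leading end against the stop and its long straight side against the rail. Only push it with the fingertips, never pinch it or lift it off the plate, and leave the jar, the open slide box and the small round puck where they stand.

Things in the scene. Friction and masses are not known exactly. Their poses are not given: they have to be found in the camera images.
- plate: Fixed dark steel stage plate on the bench, 170 (its x) x 360 (its y) x 12 mm thick. Origin at the centre of its underside: its top is at z = 12 mm. Its y axis runs along the rail that stands on its +x edge, the edge away from the robot. Position and yaw vary.
- rail (a point): Mid-length point on the top edge of the rail's inner face (x = 60, y = 0, z = 24 mm in the plate's frame; same axes). The rail is straight bare metal, 360 mm long along the plate's y, 16 mm wide, 12 mm high above the plate's top; its inner face looks to -x.
- stop: Fixed bare-metal stop on the plate beside the rail, towards its +y end; place along the rail varies. Axes as the plate's. Origin on the plate's top, in the corner where rail face meets stop face. The stop face looks to -y and reaches from x = 0 to -62 mm; 14 mm high, 22 mm thick. A cheek of the same height juts 14 mm towards -y from the face at x = -45 to -62 mm.
- pocket (a point): Where the carrier's origin lies when fully home, on the plate's top: x = -20, y = -25 mm in the stop's frame, carrier axes parallel to the plate's. The pocket between rail and cheek is 45 mm wide, the carrier's head 40 mm: it enters only if within 5 mm of the rail.
- carrier: Loose white plastic L, 40 to 90 g, round dark specimen on top, lying on the plate. Origin: underside, centre of its head. Head x -20..20, y -25..25 mm, 16 mm high (13 at the +x side and +y end). Tongue x 4..20, y -61..-25 mm, 16 mm high. The straight 86 mm +x side goes to the rail, the +y end to the stop. Starts up to 0.4 rad askew to the rail, clear of rail and stop. Friction varies.
- step (a point): Underside of the carrier's inner corner (x = 4, y = -25 mm in its frame, same axes), where the head's trailing face (looking -y, x -20..4 mm) meets the tongue's outer face (looking -x, 36 mm long). A fingertip in this open step can push towards the rail and along it at once.
- jar: Loose small amber jar with white lid, 48 mm diameter, 62 mm tall, bystander on the bench beyond the rail, near the plate's -y end. Origin at the centre of its underside.
- slidebox: Loose open green slide box, 85 x 75 x 28 mm, bystander on the bench on the robot's side of the plate. Origin at the centre of its underside.
- puck: Loose grey round puck, 32 mm diameter, 22 mm tall, bystander on the bench beyond the plate's +y end. Origin at the centre of its underside.
Mind the look-alikes: they are no part of the job. What is shaped like the carrier but brown or green is not meant.

How it is judged (in metres and radians):
On the way, in this order (a step that is already met when the one before it is completed fails the run):
1. the carrier lies flat against the rail (within 4 mm, 0.07 rad) while its head is still more than 35 mm short of the stop (x of carrier in the frame of stop above -0.024 m and y of carrier in the frame of stop below -0.06 m and angle between the x axis of carrier and the x axis of plate, either way round below 0.07 rad), for 0.1 s.
2. the carrier is home in the pocket: within 4 mm of the rail and 4 mm of the stop (x of carrier in the frame of stop above -0.024 m and y of carrier in the frame of stop above -0.029 m and angle between the x axis of carrier and the x axis of plate, either way round below 0.07 rad), for 0.1 s.
At the end, for the whole second after the job is handed in: The carrier lies flat on the plate at rest in the pocket, its long side within 4 mm of the rail, its leading end within 4 mm of the stop, square to the rail within 0.07 rad (all of step 2 and x of carrier in the frame of stop below -0.015 m and y of carrier in the frame of stop below -0.02 m and z of carrier in the frame of plate below 0.015 m and angle between carrier's own z axis and vertical below 0.06 rad and linear speed of carrier below 0.01 m/s); the robot touches nothing.
It fails at once if the carrier is lifted (more than 8 mm off the plate) or tipped (more than 0.4 rad) (z of carrier in the frame of plate above 0.02 m or angle between carrier's own z axis and vertical above 0.4 rad).
It fails at once if the carrier is pinched: fingers press with more than 4 N on two opposite sides of it ((contact force between the fingers and carrier_c2 above 4 N and (contact force between the fingers and carrier_c0 above 4 N or contact force between the fingers and carrier_c1 above 4 N or contact force between the fingers and carrier_c4 above 4 N)) or (contact force between the fingers and carrier_c3 above 4 N and contact force between the fingers and carrier_c0 above 4 N)).
It fails at once if the carrier comes off the rail by more than 12 mm over the last 40 mm before the stop (y of carrier in the frame of stop above -0.065 m and x of carrier in the frame of stop below -0.032 m).
It fails at once if the jar, slide box or puck is moved by more than 15 mm (distance of any of jar, slidebox, puck from where it was at the start of the episode above 0.015 m).
It also fails if it takes over 48 s, if anything falls off the work surface, if the arm or the gripper's body presses on something with over 40 N, if the wrist force passes 120 N, or if a joint passes its speed limit or range.

## Working session

There is one attempt and no reset: what is moved stays moved. The work goes in short steps, Python scripts to look and compute and a tool call to move; the robot and the scene stay as the last step left them, time stands still between calls to the robot, and variables do not carry over. Pictures are saved under pics/ and viewed, about 8 in all and at most 12, crops included, and the job is handed in when it is done.

Besides the shell and the picture viewer there is one more tool, called after "Call:" as name(argument=value, ...) on one line, values as JSON. play_rows: Moves the arm, as the interface text tells. Shifts and turns lie within -1 to 1; 1 stands for 0.02 m of shift or 10 degrees of turn. Its arguments: {"type":"object","properties":{"motion":{"type":"string"},"hand":{"type":"number"}},"required":["motion"]}

```bash
mkdir -p pics; ls; python3 - <<'E'
from plant import r
import cv2,numpy as np
s=r.read_state();print(s)
for n in("scene","side"):
    c=r.get_calibration(n);print(n,np.array(c["camera_matrix"]).round(1).tolist(),np.array(c["extrinsics"]).round(4).tolist())
    im=r.camera(n);cv2.imwrite(f"pics/{n}0.png",im[:,:,::-1])
print(np.array(r.get_calibration("wrist")["mount"]).round(3).tolist(), np.array(r.get_calibration("wrist")["camera_matrix"]).tolist())
a=cv2.imread("pics/scene0.png");b=cv2.imread("pics/side0.png")
E
```

```text
pics
{'time_s': 0.0, 'joint_pos': array([ 1.4251927 ,  0.50183707, -0.42681638,  1.5514823 ,  0.22080154,
        1.13831805, -0.21032073]), 'joint_velocities': array([ 0.00036512,  0.00083014, -0.00194829,  0.00011742,  0.00014758,
       -0.00031005,  0.00037885]), 'joint_torque': array([-1.19539536e-05, -5.69521773e+01, -5.81632957e+00, -2.80938399e+01,
        1.06621100e-02,  1.18478105e-02,  3.96555620e-06]), 'eef_pos': array([ 258.07003314, -595.79200458,  230.25490949]), 'tcp_rot': array([-0.14367079,  0.6930728 , -0.69169072,  0.14343203]), 'contact_force': array([ 0.48837012, -0.2732617 ,  0.11661956]), 'ft_torque': array([-0.03329476, -0.02238387,  0.01544869]), 'gripper_width': 85.3883502631056}
scene [[474.7, 0.0, 321.2], [0.0, 474.7, 201.6], [0.0, 0.0, 1.0]] [[0.7023, 0.7118, -0.0086, -396.3645], [0.4579, -0.461, -0.7601, -215.7684], [-0.545, 0.5299, -0.6497, 1241.3166], [0.0, 0.0, 0.0, 1.0]]
side [[497.0, 0.0, 319.0], [0.0, 497.0, 195.2], [0.0, 0.0, 1.0]] [[-0.7931, -0.609, -0.0012, 474.2217], [-0.4592, 0.5992, -0.6558, 300.9796], [0.4001, -0.5196, -0.7549, 776.2344], [0.0, 0.0, 0.0, 1.0]]
[[-0.001, 0.952, 0.307, -78.656], [-0.001, -0.307, 0.952, -142.805], [1.0, 0.001, 0.001, 0.139], [0.0, 0.0, 0.0, 1.0]] [[325.58378668190494, 0.0, 323.754025670702], [0.0, 325.58378668190494, 201.21756054950583], [0.0, 0.0, 1.0]]
```

View pics/scene0.png

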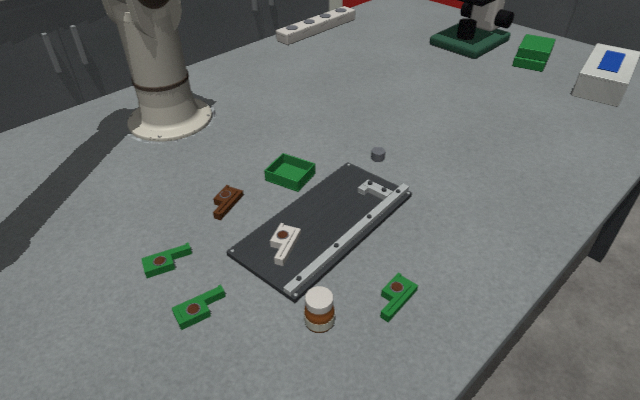

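View pics/side0.png

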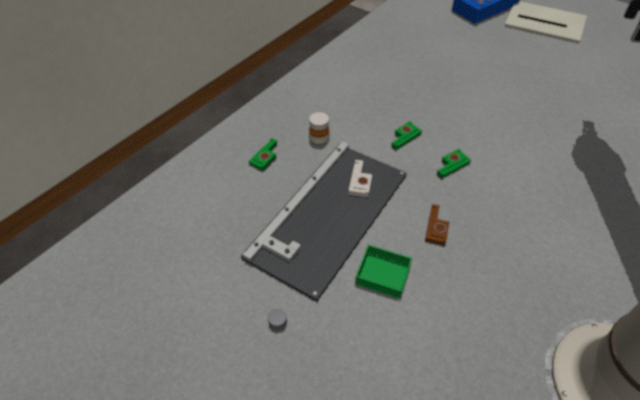

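The scene view shows the plate with corners near (348,165), (230,252), (295,295) and (411,195). The white carrier is at (285,240), the stop at (377,188), the jar at (320,310), the slide box at (290,172) and the puck at (378,154). The side view agrees: carrier (360,178), stop (283,247).

```bash
cat > h.py <<'E'
import cv2,numpy as np
from plant import r
def cam(n):
    if n=="wrist":
        s=r.read_state();from scipy.spatial.transform import Rotation as R
        T=np.eye(4);T[:3,:3]=R.from_quat(s["tcp_rot"]).as_matrix();T[:3,3]=s["eef_pos"]
        c=r.get_calibration(n);E=np.linalg.inv(T@np.array(c["mount"]))
    else: c=r.get_calibration(n);E=np.array(c["extrinsics"])
    return np.array(c["camera_matrix"]),E
def H(K,E,z): # (x,y,1)->pixel on plane z
    return K@np.c_[E[:3,0],E[:3,1],E[:3,2]*z+E[:3,3]]
def unproj(px,K,E,z):
    return cv2.perspectiveTransform(np.float64(px).reshape(-1,1,2),np.linalg.inv(H(K,E,z))).reshape(-1,2)
def top(im,K,E,z,x0,y0,w,h,s): # top view: right=+y... col=(y-y0)*s,row=(x-x0)*s
    A=np.array([[0,s,-s*y0],[s,0,-s*x0],[0,0,1.]])
    return cv2.warpPerspective(im,A@np.linalg.inv(H(K,E,z)),(w,h))
E
python3 - <<'E'
from h import *
for n,pts in(("scene",[(348,165),(230,252),(295,295),(411,195),(285,240),(377,154),(290,172),(320,325)]),("side",[(317,297),(406,173),(345,144),(243,258),(360,178)])):
    K,E=cam(n);print(n,"campos",(-E[:3,:3].T@E[:3,3]).round());print(unproj(pts,K,E,12).round(0).tolist())
for n in("scene","side"):
    K,E=cam(n);im=cv2.imread(f"pics/{n}0.png")
    cv2.imwrite(f"pics/top_{n}.png",top(im,K,E,28 ,380,-330,10,10,1))
E
```

```text
scene campos [1054. -475.  639.]
[[481.0, 167.0], [511.0, -179.0], [666.0, -161.0], [644.0, 182.0], [558.0, -88.0], [499.0, 245.0], [408.0, 58.0], [737.0, -173.0]]
side campos [204. 512. 784.]
[[472.0, 169.0], [503.0, -183.0], [659.0, -177.0], [631.0, 188.0], [573.0, -111.0]]
```

```bash
python3 - <<'E'
from h import *
out=[]
for n in("scene","side"):
    K,E=cam(n);im=cv2.imread(f"pics/{n}0.png")
    hsv=cv2.cvtColor(im,cv2.COLOR_BGR2HSV)
    print(n)
    t=top(im,K,E,26,480,-200,800,290,2); out.append(t)
    # white blobs inside plate
    q=cv2.convexHull(np.float32(cv2.perspectiveTransform(np.float64([[475,165],[505,-180],[664,-165],[636,185]]).reshape(-1,1,2),H(K,E,12))).astype(int))
    m=np.zeros(im.shape[:2],np.uint8);cv2.fillPoly(m,[q],255)
    w=((hsv[...,2]>120)&(hsv[...,1]<60)&(m>0)).astype(np.uint8)
    N,L,S,C=cv2.connectedComponentsWithStats(w)
    for i in range(1,N):
        if S[i,4]<30: continue
        c=max(cv2.findContours((L==i).astype(np.uint8),0,1)[0],key=len)
        print(S[i].tolist(),[ (p.tolist(),g.round(0).tolist()) for p,g in zip(cv2.approxPolyDP(c,2,True)[:,0],unproj(cv2.approxPolyDP(c,2,True)[:,0],K,E,28 if S[i,4]<900 else 24))])
    red=((hsv[...,2]<130)&(hsv[...,1]>70)&((hsv[...,0]<12)|(hsv[...,0]>165))&(m>0)).astype(np.uint8)
    N,L,S,C=cv2.connectedComponentsWithStats(red)
    for i in range(1,N):
        if S[i,4]>20: print("red",S[i].tolist(),unproj(C[i],K,E,28).round(1))
cv2.imwrite("pics/top.png",np.vstack(out))
E
```

```text
scene
[284, 180, 121, 112, 1310] [([404, 190], [632.0, 172.0]), ([397, 188], [618.0, 167.0]), ([392, 191], [617.0, 152.0]), ([386, 188], [602.0, 151.0]), ([387, 190], [607.0, 147.0]), ([382, 192], [604.0, 135.0]), ([382, 186], [592.0, 150.0]), ([374, 182], [571.0, 149.0]), ([368, 185], [569.0, 132.0]), ([366, 180], [555.0, 142.0]), ([359, 188], [562.0, 112.0]), ([364, 190], [574.0, 114.0]), ([369, 187], [575.0, 129.0]), ([387, 196], [620.0, 132.0]), ([284, 288], [650.0, -170.0]), ([289, 291], [661.0, -169.0])]
[270, 223, 31, 42, 590] [([280, 223], [530.0, -75.0]), ([270, 239], [550.0, -116.0]), ([271, 246], [564.0, -126.0]), ([279, 249], [580.0, -120.0]), ([274, 257], [589.0, -139.0]), ([275, 263], [601.0, -147.0]), ([279, 264], [607.0, -144.0]), ([300, 229], [569.0, -59.0])]
red [278, 231, 10, 7, 53] [[555.6 -91.5]]
side
[243, 146, 102, 112, 1317] [([343, 147], [650.0, -156.0]), ([339, 147], [657.0, -150.0]), ([340, 151], [648.0, -141.0]), ([336, 150], [657.0, -138.0]), ([314, 175], [649.0, -49.0]), ([316, 179], [639.0, -43.0]), ([309, 180], [648.0, -32.0]), ([286, 206], [641.0, 51.0]), ([289, 209], [632.0, 53.0]), ([282, 210], [641.0, 64.0]), ([244, 255], [627.0, 188.0]), ([250, 257], [615.0, 184.0]), ([264, 244], [614.0, 147.0]), ([287, 257], [562.0, 143.0]), ([291, 256], [557.0, 137.0]), ([299, 244], [563.0, 107.0]), ([292, 241], [577.0, 110.0]), ([286, 245], [580.0, 124.0]), ([270, 234], [621.0, 123.0]), ([344, 149], [645.0, -152.0])]
[349, 160, 23, 34, 472] [([355, 160], [604.0, -135.0]), ([349, 190], [564.0, -57.0]), ([364, 193], [536.0, -69.0]), ([369, 190], [532.0, -81.0]), ([371, 174], [554.0, -121.0]), ([362, 173], [570.0, -112.0]), ([362, 161], [590.0, -142.0])]
red [359, 178, 8, 5, 29] [[558.6 -95.7]]
```

View pics/top.png

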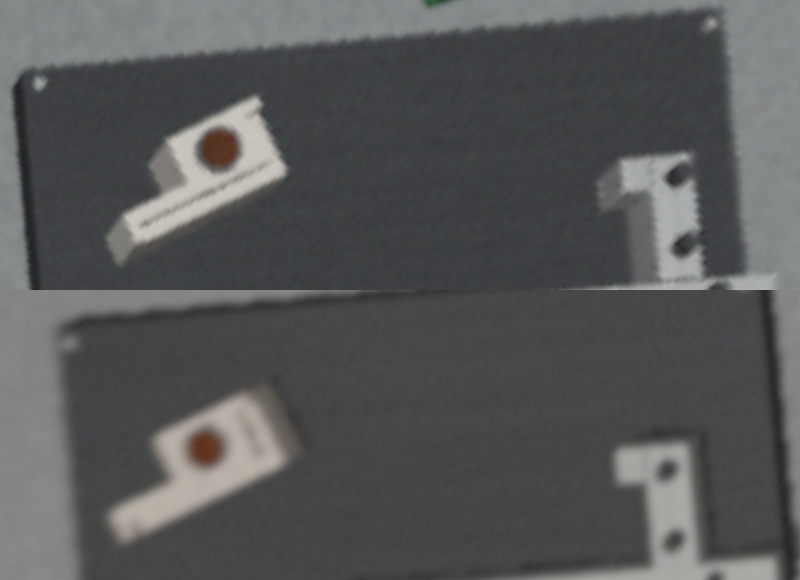

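The top views show the carrier yawed about 0.44 rad at roughly (557,-93), with its tongue towards the rail. The plate yaw is about 0.087 rad, the rail face is at x≈641 (at y=-93), and the stop corner is near (621,128). I'll approach with the fingers shut and aligned to the plate.

Call:
play_rows(motion="0 0 -0.5 1; 0 0 -0.5 0.84; -0.6 0.2 -1 0; -0.6 0.2 -1 0; -0.6 0.2 -1 0", hand=1)

```text
time_s: 0.72
eef_pos: [282.8, -513.6, 218.7]
tcp_rot: [-0.031, 0.707, -0.706, 0.031]
contact_force: [0.4, 0.1, 0.3]
gripper_width: 0.0
```

Call:
play_rows(motion="-0.6 0.3 -1 0; -0.6 0.3 -1 0; -0.6 0.3 -1 0; -0.6 0.3 -1 0; -0.6 0.3 -1 0")

```text
time_s: 1.35
eef_pos: [334.0, -408.5, 188.8]
tcp_rot: [-0.031, 0.707, -0.706, 0.031]
contact_force: [-0.3, 0.4, -0.5]
gripper_width: -0.2
```

Call:
play_rows(motion="-0.6 0.3 -1 0; -0.6 0.3 -1 0; -0.6 0.3 -1 0; -0.6 0.3 -1 0; -0.6 0.3 -1 0")

```text
time_s: 1.98
eef_pos: [385.0, -303.7, 158.9]
tcp_rot: [-0.031, 0.706, -0.706, 0.031]
contact_force: [0.1, 0.1, -0.1]
gripper_width: -0.1
```

Call:
play_rows(motion="-0.67 0.48 -0.98 0; -0.67 0.48 -0.98 0; -0.67 0.48 -0.98 0; -0.67 0.48 -0.98 0; -0.67 0.48 -0.98 0")

```text
time_s: 2.6
eef_pos: [443.1, -200.3, 110.8]
tcp_rot: [-0.031, 0.706, -0.706, 0.031]
contact_force: [-0.2, -1.7, -0.4]
gripper_width: 0.0
```

Call:
play_rows(motion="-0.67 0.48 -0.98 0; -0.67 0.48 -0.98 0; -0.67 0.48 -0.98 0; -0.67 0.48 -0.98 0; -0.67 0.48 -0.98 0")

```text
time_s: 3.22
eef_pos: [501.2, -96.8, 62.8]
tcp_rot: [-0.031, 0.706, -0.706, 0.031]
contact_force: [0.2, 0.2, -0.2]
gripper_width: 0.1
```

```bash
python3 - <<'E'
from h import *
s=r.read_state();print(s["eef_pos"].round(1),s["contact_force"].round(1))
K,E=cam("wrist");im=r.camera("wrist")[:,:,::-1].copy();cv2.imwrite("pics/w1.png",im)
t=top(im,K,E,28,480,-200,800,400,2)
cv2.imwrite("pics/w1b.png",np.vstack([cv2.resize(im,(480,300)),cv2.resize(t,(480,240))]))
E
```

```text
[501.2 -96.8  62.8] [ 0.2  0.2 -0.2]
```

View pics/w1b.png

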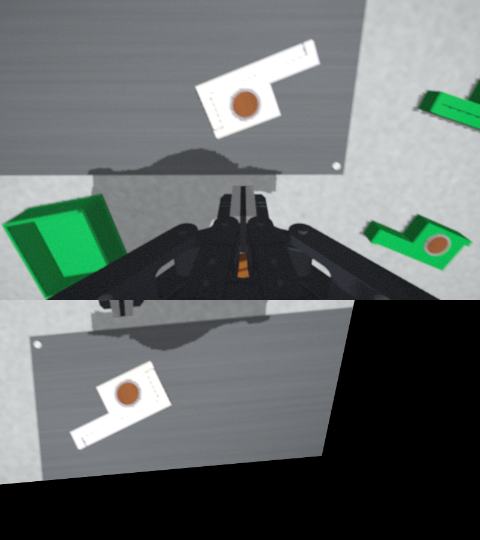

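The wrist view confirms the carrier specimen at about (557,-94), with the fingertips clear of it on its -x side. Next I descend and push towards the rail.

Call:
play_rows(motion="0 0.75 0 0; 0 0.75 0 0; 0 0.7 0 0; 0 0 0 0")

```text
time_s: 3.78
eef_pos: [499.5, -98.3, 17.8]
tcp_rot: [-0.032, 0.707, -0.706, 0.03]
contact_force: [-0.5, -0.1, -0.1]
gripper_width: 0.4
```

Call:
play_rows(motion="-0.3 0 0 0; -0.3 0 0 0; -0.3 0 0 0; -0.3 0 0 0; -0.3 0 0 0")

```text
time_s: 4.4
eef_pos: [531.3, -95.2, 19.4]
tcp_rot: [0.031, -0.706, 0.706, -0.031]
contact_force: [-0.2, 0.4, -0.5]
gripper_width: 0.3
```

Call:
play_rows(motion="-0.25 0 0 0; -0.25 0 0 0; -0.25 0 0 0; -0.25 0 0 0; -0.25 0 0 0")

```text
time_s: 5.03
eef_pos: [556.2, -93.0, 19.3]
tcp_rot: [-0.031, 0.706, -0.706, 0.031]
contact_force: [0.7, -0.5, -0.5]
gripper_width: 0.3
```

```bash
python3 - <<'E'
from h import *
s=r.read_state();print(s["eef_pos"].round(1),s["contact_force"].round(1))
K,E=cam("wrist");im=r.camera("wrist")[:,:,::-1].copy();cv2.imwrite("pics/w2.png",im)
t=top(im,K,E,28,480,-200,800,400,2)
cv2.imwrite("pics/w2b.png",np.vstack([cv2.resize(im,(480,300)),cv2.resize(t,(480,240))]))
E
```

```text
[556.2 -93.   19.3] [ 0.7 -0.5 -0.5]
```

View pics/w2b.png

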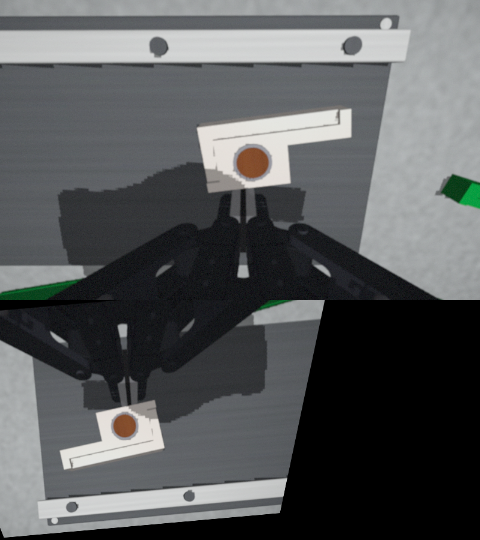

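The carrier has swung almost parallel to the rail, about 30 mm short of it. I keep pushing.

Call:
play_rows(motion="-0.2 0 0 0; -0.2 0 0 0; -0.2 0 0 0; -0.2 0 0 0; -0.2 0 0 0")

```text
time_s: 5.7
eef_pos: [576.1, -91.3, 19.3]
tcp_rot: [0.031, -0.706, 0.706, -0.031]
contact_force: [-1.2, 0.1, -0.1]
gripper_width: 0.0
```

Call:
play_rows(motion="-0.1 0 0 0; -0.1 0 0 0; -0.1 0 0 0; -0.1 0 0 0; -0.1 0 0 0")

```text
time_s: 6.32
eef_pos: [585.9, -90.5, 19.3]
tcp_rot: [0.031, -0.706, 0.706, -0.031]
contact_force: [-0.6, -0.4, 0.4]
gripper_width: -0.3
```

```bash
python3 - <<'E'
from h import *
s=r.read_state();print(s["eef_pos"].round(1),s["contact_force"].round(1))
K,E=cam("wrist");im=r.camera("wrist")[:,:,::-1].copy();cv2.imwrite("pics/w3.png",im)
E
```

```text
[585.9 -90.5  19.3] [-0.6 -0.4  0.4]
```

View pics/w3.png

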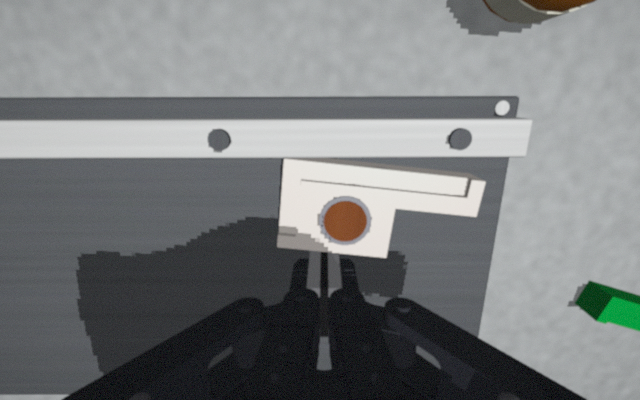

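The leading corner is now at the rail (col 283, row 158) and the tongue end is about 5° off it. Contact sits behind that pivot, so continuing to push closes the gap.

Call:
play_rows(motion="-0.07 0 0 0; -0.07 0 0 0; -0.07 0 0 0; -0.07 0 0 0")

```text
time_s: 6.88
eef_pos: [587.3, -91.4, 18.6]
tcp_rot: [0.033, -0.706, 0.707, -0.028]
contact_force: [-12.9, -1.6, 9.5]
gripper_width: -0.1
```

```bash
cat > m.py <<'E'
from h import *
import sys
def measure(name):
    s=r.read_state();print(s["time_s"],s["eef_pos"].round(1),s["contact_force"].round(1))
    K,E=cam("wrist");im=r.camera("wrist")[:,:,::-1].copy();cv2.imwrite(f"pics/{name}.png",im)
    hsv=cv2.cvtColor(im,cv2.COLOR_BGR2HSV)
    red=((hsv[...,1]>120)&((hsv[...,0]<14)|(hsv[...,0]>165))&(hsv[...,2]>50)).astype(np.uint8);red[:120]=0;red[300:]=0
    N,L,S,C=cv2.connectedComponentsWithStats(red)
    for i in range(1,N):
        if S[i,4]>300: print("spec px",C[i].round(),"world z29",unproj(C[i],K,E,29).round(1))
    return im
if __name__=="__main__": measure(sys.argv[1])
E
python3 m.py w4
```

```text
6.875 [587.3 -91.4  18.6] [-12.9  -1.6   9.5]
spec px [344. 222.] world z29 [[614.4 -98.1]]
```

View pics/w4.png

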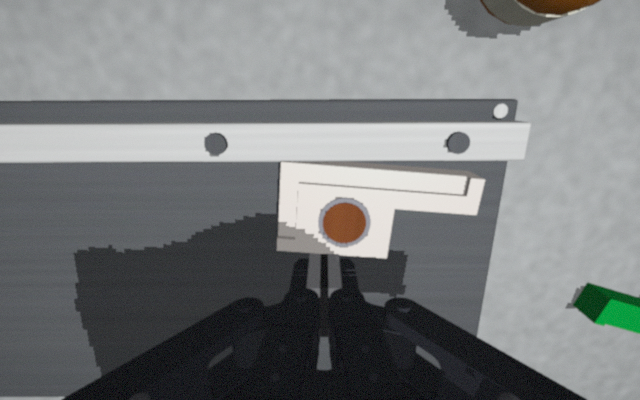

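The push is jammed against the corner at 13 N with the tongue still about 3° off. I'll back off and push on the tongue in the step instead.

Call:
play_rows(motion="0.4 0 0 0; 0.4 0 0 0; 0 0 0.8 0; 0 0 0.8 0; 0 0 0.8 0")

```text
time_s: 7.55
eef_pos: [580.1, -141.3, 19.4]
tcp_rot: [0.03, -0.706, 0.707, -0.031]
contact_force: [0.4, 0.3, 0.2]
gripper_width: 0.2
```

Call:
play_rows(motion="-0.5 0 0 0; -0.5 0 0 0; -0.3 0 0 0; -0.15 0 0 0; 0 0 0 0")

```text
time_s: 8.18
eef_pos: [608.6, -136.0, 19.2]
tcp_rot: [-0.031, 0.706, -0.706, 0.031]
contact_force: [-0.8, -0.3, 0.2]
gripper_width: -0.0
```

```bash
python3 m.py w5
```

```text
8.175 [ 608.6 -136.    19.2] [-0.8 -0.3  0.2]
spec px [242. 257.] world z29 [[614.3 -98.2]]
```

View pics/w5.png

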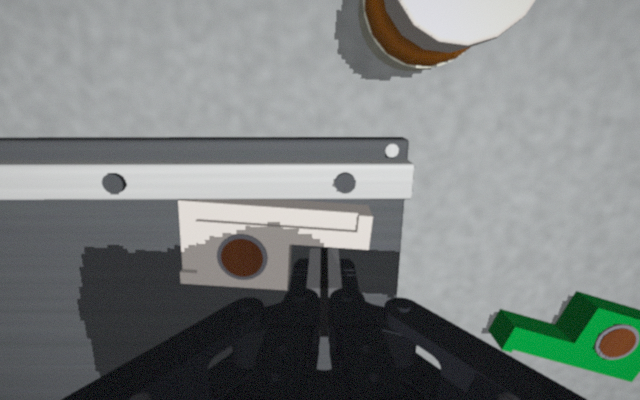

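The fingertips are in the step, just behind the tongue. Gentle push towards the rail.

Call:
play_rows(motion="-0.1 0 0 0; -0.1 0 0 0; -0.05 0 0 0; -0.05 0 0 0")

```text
time_s: 8.72
eef_pos: [614.4, -136.1, 19.3]
tcp_rot: [0.031, -0.706, 0.706, -0.031]
contact_force: [-0.7, 0.5, 0.0]
gripper_width: -0.1
```

Call:
play_rows(motion="-0.05 0 0 0; -0.05 0 0 0; 0 0 0 0")

```text
time_s: 9.1
eef_pos: [616.5, -135.9, 19.3]
tcp_rot: [-0.031, 0.706, -0.706, 0.031]
contact_force: [0.1, -0.4, -0.0]
gripper_width: -0.2
```

```bash
python3 m.py w6
```

```text
9.1 [ 616.5 -135.9   19.3] [ 0.1 -0.4 -0. ]
spec px [242. 270.] world z29 [[615.7 -98.6]]
```

View pics/w6.png

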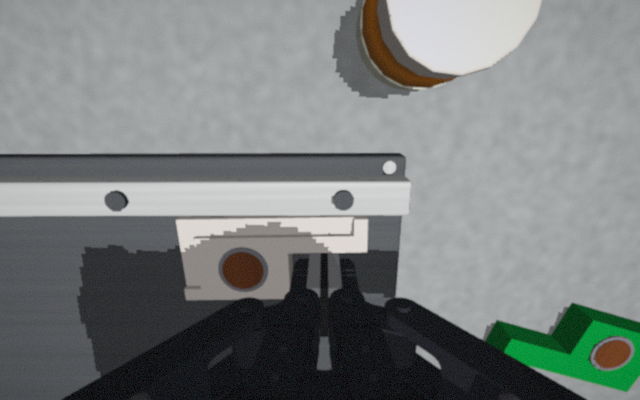

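The carrier's long edge now runs parallel to the rail (rows 219/218 against the rail edge at 216). I press lightly until force shows.

Call:
play_rows(motion="-0.05 0 0 0; -0.05 0 0 0; -0.05 0 0 0; 0 0 0 0")

```text
time_s: 9.65
eef_pos: [616.9, -135.8, 18.9]
tcp_rot: [0.033, -0.706, 0.706, -0.029]
contact_force: [-7.3, -0.5, 5.7]
gripper_width: 0.2
```

Call:
play_rows(motion="0.05 0 -0.15 0; 0 0 -0.2 0; 0 0 -0.25 0; 0 0 -0.25 0; 0 0 -0.25 0")

```text
time_s: 10.28
eef_pos: [615.1, -115.4, 18.7]
tcp_rot: [0.031, -0.706, 0.707, -0.03]
contact_force: [-4.9, -3.6, 0.7]
gripper_width: 0.1
```

Call:
play_rows(motion="0 0 -0.25 0; 0 0 -0.25 0; 0 0 -0.25 0; 0 0 -0.25 0; 0 0 -0.25 0")

```text
time_s: 10.9
eef_pos: [612.8, -90.6, 18.7]
tcp_rot: [0.032, -0.706, 0.707, -0.029]
contact_force: [-4.8, -4.3, 1.0]
gripper_width: -0.1
```

```bash
python3 m.py w7
```

```text
10.9 [612.8 -90.6  18.7] [-4.8 -4.3  1. ]
spec px [249. 270.] world z29 [[612.6 -56.2]]
```

View pics/w7.png

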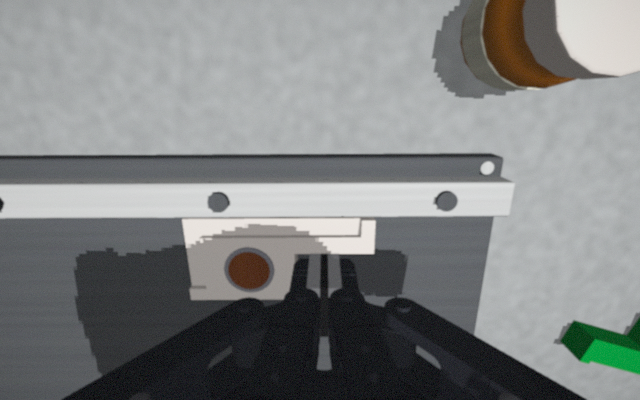

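The carrier slides flat along the rail with the fingertips seated in the step; specimen at y≈-56, home at ≈101. I keep dragging.

Call:
play_rows(motion="0 0 -0.3 0; 0 0 -0.3 0; 0 0 -0.3 0; 0 0 -0.3 0; 0 0 -0.3 0")

```text
time_s: 11.58
eef_pos: [610.1, -60.7, 18.7]
tcp_rot: [0.032, -0.706, 0.707, -0.029]
contact_force: [-4.2, -3.8, 2.0]
gripper_width: 0.3
```

Call:
play_rows(motion="0 0 -0.3 0; 0 0 -0.3 0; 0 0 -0.3 0; 0 0 -0.3 0; 0 0 -0.3 0")

```text
time_s: 12.2
eef_pos: [607.4, -30.9, 18.6]
tcp_rot: [0.032, -0.706, 0.707, -0.029]
contact_force: [-4.7, -4.9, 1.6]
gripper_width: -0.1
```

Call:
play_rows(motion="0 0 -0.3 0; 0 0 -0.3 0; 0 0 -0.3 0; 0 0 -0.3 0; 0 0 -0.3 0")

```text
time_s: 12.82
eef_pos: [604.6, -1.2, 18.6]
tcp_rot: [0.032, -0.706, 0.707, -0.029]
contact_force: [-5.2, -4.8, 1.4]
gripper_width: -0.1
```

```bash
python3 m.py w8
```

```text
12.825 [604.6  -1.2  18.6] [-5.2 -4.8  1.4]
spec px [250. 270.] world z29 [[604.6  32.4]]
```

View pics/w8.png

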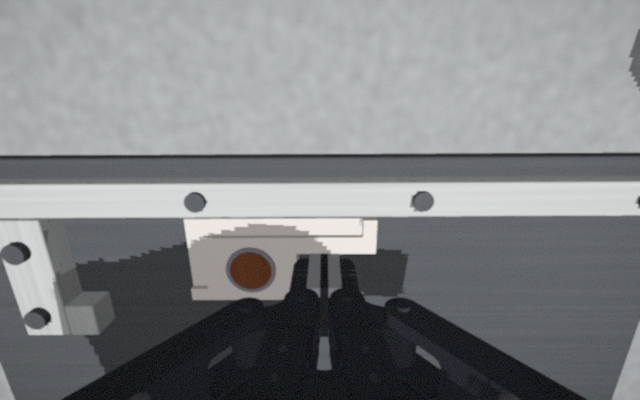

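Still flat. The stop lies ahead, with its face near col 70 and the carrier front at col 185, so about 55–65 mm remain.

Call:
play_rows(motion="0 0 -0.3 0; 0 0 -0.3 0; 0 0 -0.3 0; 0 0 -0.3 0; 0 0 -0.3 0")

```text
time_s: 13.5
eef_pos: [602.0, 28.6, 18.6]
tcp_rot: [0.032, -0.706, 0.707, -0.029]
contact_force: [-5.2, -5.8, 1.3]
gripper_width: -0.1
```

Call:
play_rows(motion="0 0 -0.2 0; 0 0 -0.2 0; 0 0 -0.2 0; 0 0 -0.2 0; 0 0 -0.2 0")

```text
time_s: 14.12
eef_pos: [600.2, 48.3, 18.6]
tcp_rot: [0.032, -0.705, 0.707, -0.029]
contact_force: [-4.4, -5.4, 2.6]
gripper_width: 0.2
```

Call:
play_rows(motion="0 0 -0.1 0; 0 0 -0.1 0; 0 0 -0.1 0; 0 0 -0.1 0")

```text
time_s: 14.62
eef_pos: [599.5, 56.1, 18.6]
tcp_rot: [0.032, -0.705, 0.708, -0.029]
contact_force: [-6.0, -5.1, 2.1]
gripper_width: 0.1
```

Call:
play_rows(motion="0 0 -0.1 0; 0 0 -0.1 0; 0 0 -0.1 0; 0 0 -0.1 0; 0 0 -0.1 0")

```text
time_s: 15.25
eef_pos: [598.8, 63.3, 18.5]
tcp_rot: [0.032, -0.704, 0.709, -0.028]
contact_force: [-4.0, -12.3, 2.4]
gripper_width: 0.1
```

Call:
play_rows(motion="0 0 -0.08 0; 0 0 -0.08 0; 0 0 0 0")

```text
time_s: 15.62
eef_pos: [598.7, 63.5, 18.5]
tcp_rot: [0.031, -0.703, 0.71, -0.028]
contact_force: [-4.6, -15.5, 3.1]
gripper_width: -0.2
```

```bash
python3 m.py w9; python3 - <<'E'
import cv2
a=cv2.imread("pics/w9.png")[180:340,80:420];cv2.imwrite("pics/w9c.png",cv2.resize(a,None,fx=2.3,fy=2.3,interpolation=2))
E
```

```text
15.625 [598.7  63.5  18.5] [ -4.6 -15.5   3.1]
spec px [252. 271.] world z29 [[598.8  96.5]]
```

View pics/w9c.png

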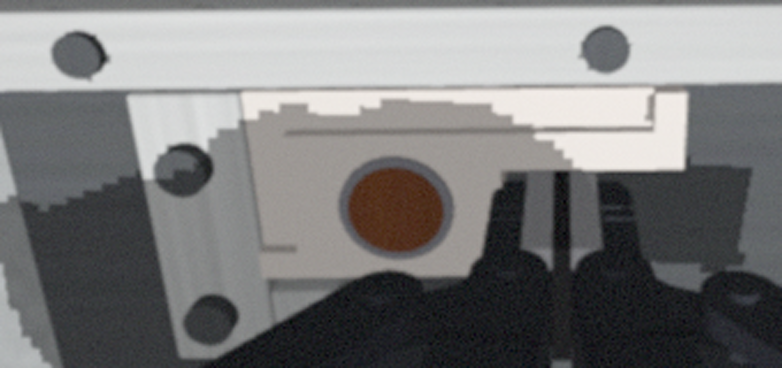

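The carrier is seated flush against the stop and the rail. I back away diagonally and rise.

Call:
play_rows(motion="0.1 0 0.3 0; 0.2 0 0.4 0; 0.2 0 0.2 0; 0 -0.5 0 0; 0 -1 0 0")

```text
time_s: 16.3
eef_pos: [591.4, 53.6, 49.9]
tcp_rot: [-0.032, 0.707, -0.706, 0.031]
contact_force: [0.8, -0.6, -0.2]
gripper_width: -0.3
```

Call:
play_rows(motion="0 -1 0 0; 0 -1 0 0; 0.5 -0.5 0 0; 0.5 0 0 0; 0 0 0 0")

```text
time_s: 16.92
eef_pos: [570.1, 50.7, 98.7]
tcp_rot: [0.032, -0.706, 0.707, -0.03]
contact_force: [-0.6, 0.1, -0.3]
gripper_width: 0.0
```

```bash
python3 m.py w10;python3 - <<'E'
import cv2
a=cv2.imread("pics/w10.png");cv2.imwrite("pics/w10c.png",a)
E
```

```text
16.925 [570.1  50.7  98.7] [-0.6  0.1 -0.3]
spec px [259. 169.] world z29 [[598.8  96.3]]
```

The viewer has reached its picture limit. The specimen measures (598.8, 96.3), against (598.8, 96.5) while pressed home, so the carrier did not move on release. The tool is clear, so I hand in.

```bash
python3 -c "
from plant import r
print(r.close_job())"
```

```text
the job is handed in; nothing more can be done
None
```

I pushed the carrier flat against the rail with the shut fingertips and dragged it along by the step until it was home in the pocket. I then withdrew and handed the job in at about 17 s. `close_job` reports no verdict, so the result rests on my own checks.

**At the rail:** The first push, on the head, over-rotated the carrier and jammed at about 13 N with the tongue roughly 3° off the rail. I backed off and pressed the tongue from the step until it lay flat, with the head still about 200 mm short of home.

**In the pocket:** The last picture, taken while the carrier was still pressed home, shows it flush against both the stop and the rail. The fingertips met the stop with about 15 N. They stopped about 4 mm short of my initial estimate from the scene and side cameras. The flush picture and the force rise agree that the carrier was seated.

**After letting go:** The specimen measured (598.8, 96.3) mm, against (598.8, 96.5) mm while pressed, so the carrier did not shift. The tool was about 70 mm above the carrier with no contact force.

**Not checked:**
- The picture limit stopped me viewing the scene after release, so that check is numbers only.
- I did not re-measure the jar, slide box or puck. The arm kept well clear of all three.

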